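# Centre the turned furniture foot on the bench scale and log its weight

### The arm

A 7-joint arm with a two-finger parallel gripper is mounted at the origin on the work surface. World frame = base frame: x ahead of the robot, y to its left, z up, the work surface at z = 0. Lengths are in m, angles in rad, forces in N, time in s.
With the tool pointing down it reaches from about 0.4 to 0.85 m from the base axis. Payload 10.4 kg.
Tool frame: the origin (TCP) lies between the finger pads; the fingertips stand 11 mm ahead of it and the grasp point (between the pads) lies 8 mm behind it; z points along the fingers, y is the direction in which the jaws open and shut (so a half turn about z gives the same grasp; the last joint's range is limited). The gripper opens to 87 mm and grips with 3 to 60 N. Pads are 19 mm wide; open, the fingers measure 117 mm over their backs; the gripper's body (75 mm by 190 mm) begins 51 mm behind the grasp point.
Start: joints at [-1.365, 0.332, -0.065, 1.46, 0.022, 1.35, -0.088], TCP at [0.142, 0.609, 0.234] pointing down, gripper open.
Joint ranges: [-2.6, 2.6], [-0.5, 2.12], [-1.47, 1.34], [0.16, 2.42], [-1.27, 4.41], [0.06, 2.06], [-2.6, 2.6]. Speed limits (rad/s): [2.22, 2.22, 2.79, 2.79, 3.14, 3.14, 3.14].

### API

Orientations are given as a unit quaternion [x, y, z, w].
In Python, from bench import r, eyes gives the robot as it stands.
- The arm moves only by the shell command python3 -m inch 'ROWS' [FORCE]. ROWS is a JSON object of lists of equal length, an entry for each row: "translation": the shift along the world's x, y, z scaled (see below), a list of three; "rot": the turn, a rotation vector about the world's x, y, z scaled (see below), a list of three; "jaw": the finger opening in mm, from 0 to 87. In form: {"translation": [[tx, ty, tz], ...], "rot": [[ax, ay, az], ...], "jaw": [jaw, ...]}. A call has 1 to 20 rows; each row is the pose to reach, as a shift and turn from the pose measured when the call began; what a row does not reach only later rows make up. The controller multiplies each number of a shift by 100 mm and each number of a turn by 60 degrees. A row lasts 1/10 s, in which the tool goes at most 50 mm and 8.59 degrees, less where a joint would pass 70% of its speed; a pose out of reach is approached as far as the arm can. A call with a number of a shift or a turn outside -1 to 1 is refused whole. A call with a gripper value outside its range is refused whole. The fingers move at their own pace and stop on an object; FORCE is the grip in N (left out, the last holds). Time passes only in rows, so rows that repeat a pose let the fingers close. It gives the time, the measured TCP pose, the force and the opening at its end, in the units of the state.
- r.read_state(): the state, without advancing time (a new reading comes with each control period).
- eyes.camera(name): name is "side" or "top" or "wrist"; returns the picture (420x560x3 uint8, blue, green, red); there is no depth.
- eyes.calibration(name): a dict with "fx", "fy", "cx", "cy" (pixels), "R" (3x3) and "t" (3): a world point X has camera coordinates R X + t; the wrist camera has in their place "hand_eye" (4x4, takes a point from camera to tool coordinates, whose origin is the TCP and whose axes are the flange's). Camera axes: x right, y down, z forward; pixel columns grow to the right and rows downward; lengths in m; the calibration is good to about 2 mm. A picture is of the moment at which its call begins: read the wrist's pose just before it. calibration takes no time and is no camera call.
- r.close_job(): hands the job in, once; it reports no verdict.
The state is a dict: "time": time; "joint_positions": joint angles; "joint_vel": joint speeds; "joint_torque": joint torques, N m; "ee_pos": TCP position; "eef_rot": TCP orientation; "ft_force": force on the tool from outside, world axes, zero at the start; "torque": the same for the moment, N m; "width": finger opening in m.
Only numpy, scipy, OpenCV 4.12 (cv2) and the standard library are available. Lean on these libraries where they do the work, as an engineer would, in place of code of your own. Each camera call takes 0.05 s, during which the arm holds its last target. There are 200 camera calls.

### The job

The turned wooden furniture foot on the bench scale stands too near the edge of the round weighing pan. Nudge it with light taps of a fingertip until it stands still in the middle of the pan with an even margin all round, without gripping, lifting or tipping it, and take the finger away; then press the round key on the scale fully down to log the weight, and let it come up again. Leave the spare feet and everything else on the bench where they are.

Things in the scene. Friction and masses are not known exactly. Their poses are not given: they have to be found in the camera images.
- foot_center (a point): Half-way up the axis of the turned wooden furniture foot on the pan, 35 mm above its underside; z points up its axis. Round all over, 70 mm tall. Diameters by height above the underside: base 36 mm (0-7 mm), straight drum 70 mm (12-34 mm), neck 26 mm (53 mm), knob 36 mm (58-66 mm). Two twins stand on the bench.
- foot: The same foot; origin at the centre of its underside, z up. 0.15 to 0.3 kg, top-heavy on its narrow base: pushed slowly (a few cm/s) at the drum's lower end, 10 to 20 mm above the pan, it slides (a few N) and stops with the finger; pushed higher or fast it tips. More than 10 N on it is too rough.
- pan_center (a point): Centre of the top face of the scale's round dark steel pan: a fixed flat disc 120 mm in diameter, 8 mm thick, no rim, top 70 mm above the bench. Beneath is the white scale housing (300 x 220 mm, top 45 mm above the bench), so a fingertip beside the foot has nothing in its way down to the pan's level.
- key_top (a point): Centre of the top of the scale's round push key (28 mm in diameter), on the console, the side of the housing towards the robot, 135 mm nearer and 65 mm to the right of the pan's centre in the scale's own directions. It points straight up.
- key (a joint): Travel of the key in m: 0 up, 0.006 fully down; sprung, fully down takes about 5 N, and it comes up by itself. It counts as pressed beyond 0.004.
- spare_a: Spare foot, same shape, standing on the bench beside the scale, about 0.2 m to the left of its middle. Leave alone. Origin at the centre of its underside.
- spare_b: Spare foot, same shape, standing on the bench beside the scale, about 0.2 m to the right of its middle. Leave alone. Origin at the centre of its underside.
- weight: Brass check weight 28 mm in diameter, 29 mm tall, standing loose on the console near its left end. Leave alone. Origin at the centre of its underside.
- tape: Roll of tape lying flat on the bench right of the scale, 104 mm in diameter, 48 mm tall. Leave alone. Origin at the centre of its underside.
- marker: Marker pen about 130 mm long, 17 mm thick, lying on the bench left of the scale. Leave alone. Origin near its middle, on its underside.

How it is judged:
On the way, in this order (a step that is already met when the one before it is completed fails the run):
1. the foot stands upright and still within 8 mm of the pan's centre, not touched (horizontal distance between foot_center and pan_center below 0.008 m and angle between foot's own z axis and vertical below 0.06 rad and z of foot_center in the frame of pan_center between 0.031 and 0.039 m and linear speed of foot below 0.01 m/s and contact force between each of the arm, the fingers and foot below 0.1 N), for 0.4 s.
2. then the key is pressed down, the foot still centred (value of joint key above 0.004 m and horizontal distance between foot_center and pan_center below 0.008 m and angle between foot's own z axis and vertical below 0.06 rad and z of foot_center in the frame of pan_center between 0.031 and 0.039 m and linear speed of foot below 0.01 m/s), for 0.05 s.
At the end, for the whole second after the job is handed in: The foot stands upright (within 0.06 rad) and at rest on the pan, its axis within 8 mm of the pan's centre; the key has been pressed more than 4 mm after that and is up again; every other thing on the bench is within 20 mm of where it began (horizontal distance between foot_center and pan_center below 0.008 m and angle between foot's own z axis and vertical below 0.06 rad and z of foot_center in the frame of pan_center between 0.031 and 0.039 m and linear speed of foot below 0.01 m/s and value of joint key below 0.0015 m and distance of each of spare_a, spare_b, weight, tape, marker from where it was at the start of the episode below 0.02 m); the robot touches nothing.
It fails at once if the foot is tipped by more than 0.3 rad (angle between foot's own z axis and vertical above 0.3 rad).
It fails at once if the foot is lifted off the pan (8 mm) or falls from it (z of foot in the frame of pan_center above 0.008 m or z of foot in the frame of pan_center below -0.01 m).
It fails at once if the foot is gripped or struck with more than 10 N (contact force between any of the fingers, the arm and foot above 10 N).
It fails at once if another thing on the bench is moved by more than 20 mm (distance of any of spare_a, spare_b, weight, tape, marker from where it was at the start of the episode above 0.02 m).
It also fails if it takes over 64 s, if anything falls off the work surface, if the arm or the gripper's body presses on something with over 40 N, if the wrist force passes 120 N, or if a joint passes its speed limit or range.

## Working session

There is one attempt and no reset: what is moved stays moved. The work goes in short steps, Python scripts to look and compute and a shell command to move; the robot and the scene stay as the last step left them, time stands still between calls to the robot, and variables do not carry over. Pictures are saved under pics/ and viewed, about 8 in all and at most 12, crops included, and the job is handed in when it is done.

```bash
ls; mkdir -p pics; python3 - <<'E'
from bench import r,eyes
import cv2,numpy as np
np.set_printoptions(precision=4,suppress=True)
for n in("side","top"):
    im=eyes.camera(n);cv2.imwrite(f"pics/{n}0.png",im)
    c=eyes.calibration(n);print(n,c,-np.array(c["R"]).T@c["t"])
print(eyes.calibration("wrist"));s=r.read_state();print(s)
E
```

```text
pics
side {'fx': 391.25963349651823, 'fy': 391.25963349651823, 'cx': 280.79020590797046, 'cy': 210.30426632601868, 'R': array([[-0.8839, -0.4677,  0.0092],
       [-0.3294,  0.6082, -0.7222],
       [ 0.3322, -0.6414, -0.6916]]), 't': array([0.5107, 0.2487, 0.6078])} [0.3314 0.4774 0.5953]
top {'fx': 484.79400556437014, 'fy': 484.79400556437014, 'cx': 276.3313118040066, 'cy': 199.9998047165601, 'R': array([[ 0.0283, -0.9994,  0.0192],
       [-0.9831, -0.0313, -0.1803],
       [ 0.1808, -0.0137, -0.9834]]), 't': array([-0.0136,  0.5907,  0.9387])} [0.4113 0.0178 1.03  ]
{'fx': 321.95566954658017, 'fy': 321.95566954658017, 'cx': 276.7138709648718, 'cy': 205.52874194596706, 'hand_eye': array([[ 0.0011, -0.9612, -0.2758,  0.0747],
       [ 1.    ,  0.0011,  0.0001,  0.0002],
       [ 0.0002, -0.2758,  0.9612, -0.1507],
       [ 0.    ,  0.    ,  0.    ,  1.    ]])}
{'time': 0.1, 'joint_positions': array([-1.3646,  0.3328, -0.0647,  1.4608,  0.0216,  1.3499, -0.0885]), 'joint_vel': array([ 0.0011, -0.0007, -0.0013, -0.0022, -0.0011, -0.0007, -0.0008]), 'joint_torque': array([  0.0014, -62.4543,   0.0243, -39.0717,  -0.0614,   0.0365,
         0.    ]), 'ee_pos': array([0.1417, 0.6084, 0.2328]), 'eef_rot': array([ 0.1141,  0.9935, -0.0006, -0.0001]), 'ft_force': array([0.7837, 0.3433, 0.3907]), 'torque': array([ 0.0556,  0.0684, -0.0143]), 'width': 0.08688905094793807}
```

View pics/top0.png

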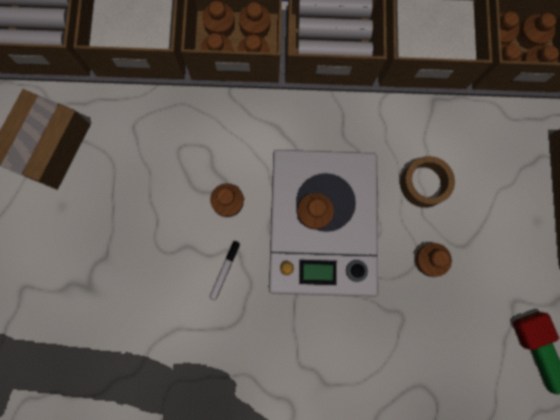

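View pics/side0.png

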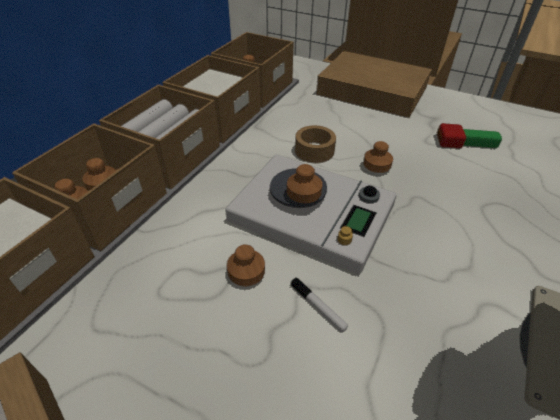

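Top view: pan about (326,203), foot about (317,208), so it is off to the left and near side. Key is at (357,271), brass weight at (287,268). In the side view the foot is at (304,185) and the key at (369,193). Next I'll measure these.

```bash
cat > m.py <<'E'
from bench import r,eyes
import cv2,numpy as np
from scipy.optimize import least_squares
from scipy.spatial.transform import Rotation as Ro
np.set_printoptions(precision=4,suppress=True)
def shot(n):
    c=eyes.calibration(n)
    K=np.array([[c["fx"],0,c["cx"]],[0,c["fy"],c["cy"]],[0,0,1]])
    if n=="wrist":
        s=r.read_state();H=np.array(c["hand_eye"]);W=Ro.from_quat(s["eef_rot"]).as_matrix()
        Rc=(W@H[:3,:3]).T; C=W@H[:3,3]+s["ee_pos"]
    else: Rc=np.array(c["R"]);C=-Rc.T@c["t"]
    return eyes.camera(n),K,Rc,C
def ray(uv,K,Rc):
    uv=np.atleast_2d(uv).astype(float);d=np.c_[uv,np.ones(len(uv))]@np.linalg.inv(K).T@Rc
    return d/np.linalg.norm(d,axis=1)[:,None]
def plane(uv,K,Rc,C,z):
    d=ray(uv,K,Rc);return (C+d*((z-C[2])/d[:,2])[:,None])[:,:2]
def proj(X,K,Rc,C):
    p=(np.atleast_2d(X)-C)@Rc.T@K.T;return p[:,:2]/p[:,2:]
def fitc(P,R=None):
    f=lambda q:np.hypot(*(P-q[:2]).T)-(R if R else q[2])
    x0=list(P.mean(0))+([] if R else [.05])
    s=least_squares(f,x0,loss="soft_l1",f_scale=.001);return s.x,np.sqrt(np.mean(s.fun**2))
def tri(a,b):
    A=sum(np.eye(3)-np.outer(d,d) for d,_ in(a,b));v=sum((np.eye(3)-np.outer(d,d))@c for d,c in(a,b))
    X=np.linalg.solve(A,v);return X,[np.linalg.norm(np.cross(d,X-c)) for d,c in(a,b)]
def big(m,near=None):
    n,l,st,ce=cv2.connectedComponentsWithStats(m.astype(np.uint8),connectivity=4)
    if near is not None:
        i=min(range(1,n),key=lambda i:np.hypot(*(ce[i]-near))+ (1e6 if st[i,4]<30 else 0))
    else:i=1+np.argmax(st[1:,4])
    return (l==i).astype(np.uint8)
E
python3 - <<'E'
from m import *
for n,(x,y) in (("top",(317,210)),("side",(300,187))):
    im=cv2.imread(f"pics/{n}0.png");hsv=cv2.cvtColor(im,cv2.COLOR_BGR2HSV)
    for p in [(x,y),(x+25,y-15),(x-20,y+3),(x+40,y+20),(x+22,y+2)]: print(n,p,im[p[1],p[0]],hsv[p[1],p[0]])
t=cv2.imread("pics/top0.png")[150:300,265:385];s=cv2.imread("pics/side0.png")[150:260,220:400]
a=cv2.resize(t,None,fx=3.2,fy=3.2,interpolation=2);b=cv2.resize(s,(400,244),interpolation=2)
o=np.zeros((480,800,3),np.uint8);o[:,:384]=a;o[:244,390:790]=b;cv2.imwrite("pics/c.png",o)
E
```

```text
top (317, 210) [28 53 88] [ 13 174  88]
top (342, 195) [43 40 39] [113  24  43]
top (297, 213) [50 54 65] [ 8 59 65]
top (357, 230) [128 126 132] [170  12 132]
top (339, 212) [42 37 36] [115  36  42]
side (300, 187) [ 38  68 100] [ 15 158 100]
side (325, 172) [141 149 150] [ 27  15 150]
side (280, 190) [62 56 55] [116  29  62]
side (340, 207) [145 150 154] [ 17  15 154]
side (322, 189) [51 53 56] [12 23 56]
```

View pics/c.png

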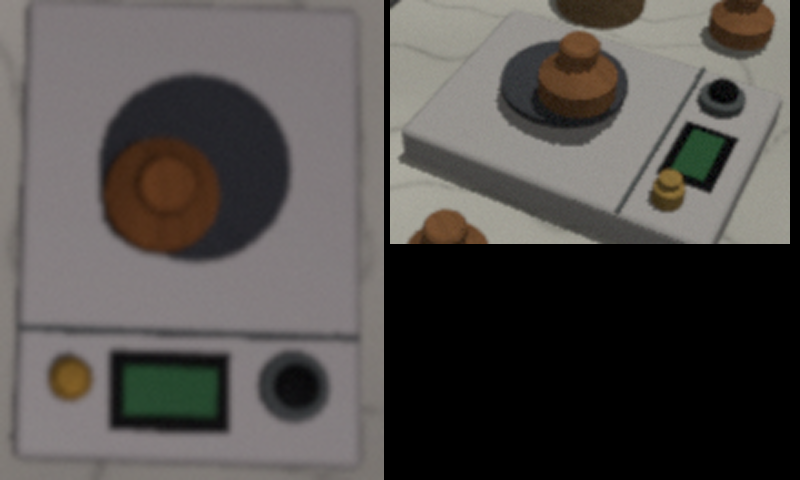

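The crops show the pan disc clear of the foot on its right and far sides. The key's dark cap sits in a grey ring at crop (295,386). Now the numbers.

```bash
cat >> m.py <<'E'
def analyse(im,K,Rc,C,near,panz=.07,vth=90):
    hsv=cv2.cvtColor(im,cv2.COLOR_BGR2HSV)
    near=np.array(near)
    foot=big((hsv[...,1]>105)&(hsv[...,0]<22)&(hsv[...,2]>30),near)
    cf=max(cv2.findContours(foot,0,1)[0],key=len)[:,0]
    pan=big((hsv[...,2]<vth)|(foot>0),near)
    cp=max(cv2.findContours(pan,0,1)[0],key=len)[:,0]
    d=cv2.distanceTransform(1-foot,cv2.DIST_L2,5)
    cp=cp[d[cp[:,1],cp[:,0]]>4]
    return foot,cf,cp
def nrm(q,e): return f"{q} rms {e*1000:.2f}mm"
E
python3 - <<'E'
from m import *
D={}
for n,nr in (("top",(317,208)),("side",(302,187))):
    im=cv2.imread(f"pics/{n}0.png");c=eyes.calibration(n)
    K=np.array([[c["fx"],0,c["cx"]],[0,c["fy"],c["cy"]],[0,0,1]]);Rc=np.array(c["R"]);C=-Rc.T@c["t"]
    foot,cf,cp=analyse(im,K,Rc,C,nr)
    P=plane(cp,K,Rc,C,.07)
    print(n,"foot area",foot.sum(),"panpts",len(cp),"free",nrm(*fitc(P)),"R60",nrm(*fitc(P,.06)))
    if n=="top":
        F=plane(cf,K,Rc,C,.104);print("foot drum",nrm(*fitc(F)),nrm(*fitc(F,.035)))
    e=cv2.fitEllipse(cp.astype(np.float32));
    # key cap : dark blob
    kn=np.array([357,271] if n=="top" else [369,192])
    hsv=cv2.cvtColor(im,cv2.COLOR_BGR2HSV)
    key=big(hsv[...,2]<48,kn);m=cv2.moments(key,True);kc=[m["m10"]/m["m00"],m["m01"]/m["m00"]]
    print("key px",kc,key.sum(),"pan ell",e)
    wt=big((hsv[...,1]>120)&(hsv[...,0]>16)&(hsv[...,0]<30)&(hsv[...,2]>80),(287,268) if n=="top" else (345,235)); 
    ys,xs=np.nonzero(wt);print("weight",xs.mean(),ys.mean(),plane([xs.mean(),ys.mean()],K,Rc,C,.07))
    D[n]=(ray(kc,K,Rc)[0],C),(ray(e[0],K,Rc)[0],C)
    print("key at .055",plane(kc,K,Rc,C,.055))
    if n=="top":
        g=big((hsv[...,0]>50)&(hsv[...,0]<80)&(hsv[...,1]>80),(318,272));print("screen",cv2.minAreaRect(np.argwhere(g)[:,::-1].astype(np.float32)))
print("key tri",tri(D["top"][0],D["side"][0]));print("pan tri",tri(D["top"][1],D["side"][1]))
E
```

```text
top foot area 1021 panpts 125 free [ 0.5877 -0.095   0.0593] rms 0.59mm R60 [ 0.5874 -0.0947] rms 0.84mm
foot drum [ 0.5638 -0.0708  0.0343] rms 0.66mm [ 0.5638 -0.0708] rms 0.98mm
key px [357.20212765957444, 270.11170212765956] 188 pan ell ((325.4339294433594, 202.03128051757812), (57.80270004272461, 59.269962310791016), 99.59962463378906)
weight 286.6697247706422 268.07339449541286 [[ 0.4527 -0.0197]]
key at .055 [[ 0.4534 -0.1614]]
screen ((318.0, 271.5), (17.0, 30.0), 90.0)
side foot area 1026 panpts 114 free [ 0.5829 -0.0769  0.0635] rms 4.81mm R60 [ 0.5818 -0.0736] rms 6.15mm
key px [369.43801652892563, 191.11570247933884] 121 pan ell ((297.0586242675781, 190.75302124023438), (45.89871597290039, 56.86369705200195), 89.23346710205078)
weight 345.72093023255815 232.91472868217053 [[ 0.4508 -0.0134]]
key at .055 [[ 0.4537 -0.1645]]
key tri (array([ 0.4531, -0.1609,  0.058 ]), [np.float64(0.00013921181961938265), np.float64(0.0001392118196194513)])
pan tri (array([ 0.5904, -0.0969,  0.051 ]), [np.float64(6.873996075996843e-05), np.float64(6.873996075978467e-05)])
```

Measured:
- Pan (0.588,-0.095), fitted R 59.3 mm. Key (0.453,-0.161,0.058), an offset of (-134,-66) mm, which matches the text.
- Foot (0.564,-0.071), fitted R 34.3 mm, so it must shift about (+24,-24) mm.

I'll push diagonally with the closed fingers' flat face, yaw turned about -32°, starting from (0.525,-0.032).

```bash
python3 -m inch '{"translation":[[0.27,-0.45,0.0],[0.55,-0.9,0.0],[0.55,-0.9,0.0],[0.55,-0.9,0.0]],"rot":[[0,0,-0.13],[0,0,-0.26],[0,0,-0.4],[0,0,-0.53]],"jaw":[0,0,0,0]}' 10
```

```text
time: 0.5
ee_pos: [0.1984, 0.5167, 0.2329]
eef_rot: [0.386, 0.922, -0.001, -0.0]
ft_force: [-1.0, -0.0, 0.6]
width: 0.0626
```

```bash
python3 -m inch '{"translation":[[0.27,-0.45,0],[0.55,-0.91,0],[0.55,-0.91,0]],"rot":[[0,0,0],[0,0,0],[0,0,0]],"jaw":[0,0,0]}' 
python3 -m inch '{"translation":[[0.27,-0.45,0],[0.55,-0.91,0],[0.55,-0.91,0]],"rot":[[0,0,0],[0,0,0],[0,0,0]],"jaw":[0,0,0]}' 
python3 -m inch '{"translation":[[0.27,-0.45,0],[0.55,-0.91,0],[0.55,-0.91,0]],"rot":[[0,0,0],[0,0,0],[0,0,0]],"jaw":[0,0,0]}' 
python3 -m inch '{"translation":[[0.27,-0.45,0],[0.55,-0.91,0],[0.55,-0.91,0]],"rot":[[0,0,0],[0,0,0],[0,0,0]],"jaw":[0,0,0]}'
python3 -m inch '{"translation":[[0.27,-0.45,0],[0.55,-0.91,0],[0.55,-0.91,0]],"rot":[[0,0,0],[0,0,0],[0,0,0]],"jaw":[0,0,0]}'
```

```text
time: 0.8
ee_pos: [0.257, 0.4211, 0.2328]
eef_rot: [0.389, 0.921, -0.001, 0.001]
ft_force: [-0.0, -0.2, -0.1]
width: 0.039
time: 1.1
ee_pos: [0.3148, 0.3257, 0.2328]
eef_rot: [0.392, 0.92, -0.002, 0.001]
ft_force: [0.4, -0.4, -0.6]
width: 0.0152
time: 1.4
ee_pos: [0.3721, 0.2305, 0.2329]
eef_rot: [0.395, 0.919, -0.002, 0.001]
ft_force: [-0.5, 0.6, 0.3]
width: 0.0011
time: 1.7
ee_pos: [0.429, 0.1354, 0.2331]
eef_rot: [0.398, 0.918, -0.002, 0.002]
ft_force: [-0.6, 0.3, 0.2]
width: 0.0005
time: 2.0
ee_pos: [0.4857, 0.0403, 0.2332]
eef_rot: [0.4, 0.916, -0.002, 0.002]
ft_force: [0.8, -0.1, 0.2]
width: 0.0004
```

```bash
python3 -m inch '{"translation":[[0.15,-0.31,0],[0.29,-0.62,0],[0.29,-0.62,0],[0.29,-0.62,0],[0.29,-0.62,0]],"rot":[[0,0,0.04],[0,0,0.04],[0,0,0.04],[0,0,0.04],[0,0,0.04]],"jaw":[0,0,0,0,0]}'
python3 - <<'E'
from m import *
im,K,Rc,C=shot("wrist");cv2.imwrite("pics/w1.png",im);np.savez("pics/w1.npz",im=im,K=K,Rc=Rc,C=C)
print(C,proj([[.588,-.095,.07],[.564,-.071,.14],[.564,-.071,.104]],K,Rc,C))
print(r.read_state()["ft_force"],r.read_state()["ee_pos"])
E
```

```text
time: 2.5
ee_pos: [0.5145, -0.0197, 0.233]
eef_rot: [0.38, 0.925, -0.002, 0.002]
ft_force: [-0.9, 0.9, -0.3]
width: 0.0001
[0.4613 0.0342 0.3833] [[274.6029 283.9407]
 [274.1056 290.7108]
 [274.4867 270.6697]]
[-0.6505 -0.0681  0.5157] [ 0.5145 -0.0198  0.233 ]
```

View pics/w1.png

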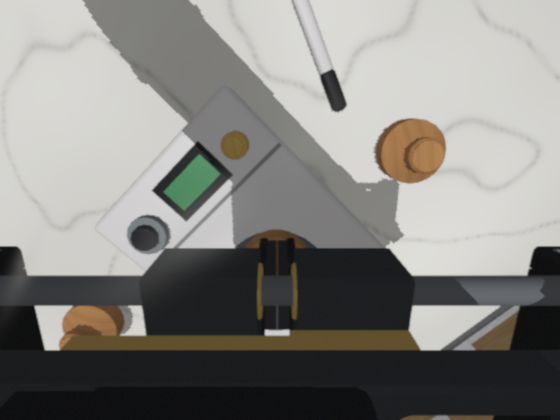

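Wrist view: the gripper body hides most of the foot, but the drum's near edge at (277,235) lies in line with the fingers (277,290), so lateral alignment is good. Descending beside the foot.

```bash
python3 -m inch '{"translation":[[0,0,-0.4],[0,0,-0.8],[0,0,-0.8],[0,0,-0.8]],"rot":[[0,0,0],[0,0,0],[0,0,0],[0,0,0]],"jaw":[0,0,0,0]}'
python3 -m inch '{"translation":[[0,0,-0.3],[0,0,-0.61],[0,0,-0.61],[0,0,-0.61],[0,0,-0.61]],"rot":[[0,0,0],[0,0,0],[0,0,0],[0,0,0],[0,0,0]],"jaw":[0,0,0,0,0]}'
python3 - <<'E'
from m import *
s=cv2.resize(eyes.camera("side")[100:260,180:420],(720,480));cv2.imwrite("pics/s1.png",s)
print(r.read_state()["ft_force"],r.read_state()["ee_pos"])
E
```

```text
time: 2.95
ee_pos: [0.5144, -0.0191, 0.1538]
eef_rot: [0.379, 0.925, -0.002, 0.002]
ft_force: [0.2, 0.1, 1.5]
width: 0.0002
time: 3.45
ee_pos: [0.5159, -0.0189, 0.0952]
eef_rot: [0.379, 0.925, -0.001, 0.003]
ft_force: [-0.3, 0.5, -0.1]
width: 0.0008
[ 0.0221 -0.1308  0.7672] [ 0.5158 -0.0189  0.095 ]
```

View pics/s1.png

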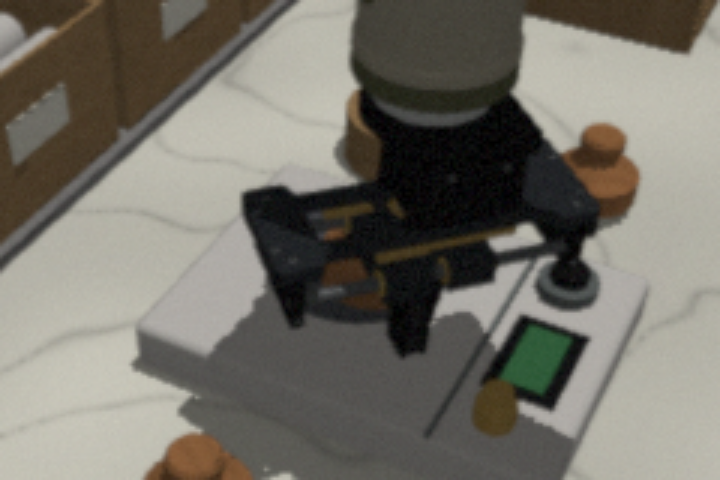

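The finger stands beside the foot with room to spare, as the crop at (410,340) shows. It is in front of the foot at (350,290), and nothing else is touched. First slow push of about 24 mm.

```bash
python3 -m inch '{"translation":[[0.05,-0.05,-0.03],[0.1,-0.1,-0.03],[0.114,-0.114,-0.03],[0.128,-0.128,-0.03],[0.142,-0.142,-0.03],[0.156,-0.156,-0.03],[0.17,-0.17,-0.03],[0.184,-0.184,-0.03],[0.198,-0.198,-0.03],[0.212,-0.212,-0.03],[0.226,-0.226,-0.03],[0.24,-0.24,-0.03],[0.254,-0.254,-0.03],[0.268,-0.268,-0.03],[0.282,-0.282,-0.03],[0.296,-0.296,-0.03],[0.31,-0.31,-0.03],[0.324,-0.324,-0.03],[0.338,-0.338,-0.03],[0.352,-0.352,-0.03]],"rot":[[0,0,0],[0,0,0],[0,0,0],[0,0,0],[0,0,0],[0,0,0],[0,0,0],[0,0,0],[0,0,0],[0,0,0],[0,0,0],[0,0,0],[0,0,0],[0,0,0],[0,0,0],[0,0,0],[0,0,0],[0,0,0],[0,0,0],[0,0,0]],"jaw":[0,0,0,0,0,0,0,0,0,0,0,0,0,0,0,0,0,0,0,0]}'
python3 -m inch '{"translation":[[-0.1,0.1,0],[-0.3,0.3,0],[-0.6,0.6,0.3],[-0.9,0.9,0.6],[-0.98,0.98,0.9],[-0.98,0.98,0.9],[-0.98,0.98,0.9]],"rot":[[0,0,0],[0,0,0],[0,0,0],[0,0,0],[0,0,0],[0,0,0],[0,0,0]],"jaw":[0,0,0,0,0,0,0]}'
cat > look.py <<'E'
from m import *
import sys
im,K,Rc,C=shot("top");cv2.imwrite(f"pics/{sys.argv[1]}.png",im)
nr=proj([[.575,-.085,.09]],K,Rc,C)[0]
foot,cf,cp=analyse(im,K,Rc,C,nr)
# shadow-robust: knob check skipped; pan from first (unshadowed) picture
p0=cv2.imread("pics/top0.png");_,_,cp0=analyse(p0,K,Rc,C,(317,208))
pan=fitc(plane(cp0,K,Rc,C,.07))[0][:2]
F=plane(cf,K,Rc,C,.104);q,e=fitc(F,.035);qf,ef=fitc(F)
print("pan",pan,"foot",q,e,"free",qf,ef,"need mm",(pan-q)*1000,"area",foot.sum())
print("pan now",nrm(*fitc(plane(cp,K,Rc,C,.07))),len(cp));s=r.read_state();print(s["time"],s["ee_pos"],s["ft_force"])
o=im.copy();cv2.drawContours(o,[cf[:,None]],-1,(0,255,0),1)
cv2.imwrite(f"pics/{sys.argv[1]}c.png",cv2.resize(o[130:310,220:420],(600,540),interpolation=2))
E
python3 look.py t2
```

```text
time: 5.5
ee_pos: [0.5511, -0.0543, 0.0919]
eef_rot: [0.379, 0.925, -0.001, 0.003]
ft_force: [-0.7, 1.2, 0.1]
width: 0.0006
time: 6.2
ee_pos: [0.453, 0.0446, 0.1824]
eef_rot: [0.379, 0.926, -0.0, 0.004]
ft_force: [-0.6, -0.9, -0.2]
width: 0.0009
pan [ 0.5877 -0.095 ] foot [ 0.5821 -0.0867] 0.0006778950742704041 free [ 0.5821 -0.0867  0.0347] 0.0005999016970947178 need mm [ 5.635  -8.2712] area 1032
pan now [ 0.5876 -0.0947  0.059 ] rms 0.65mm 164
6.25 [0.4528 0.0439 0.1816] [ 0.1859  0.0213 -0.5577]
```

View pics/t2c.png

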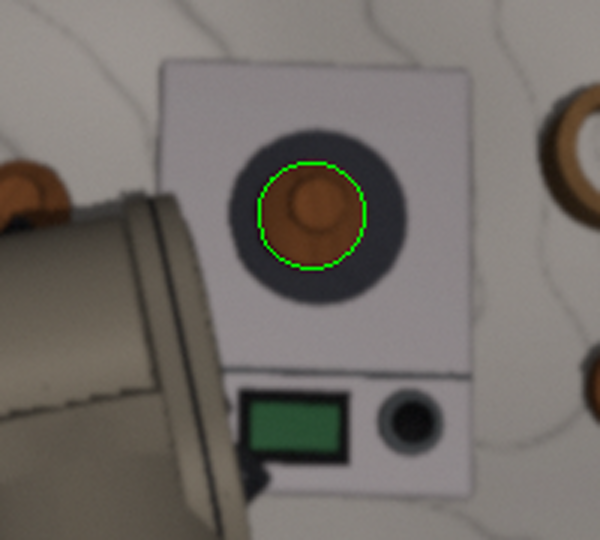

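The foot slid 24 mm as planned: green contour at (312,216) against the pan centre at (318,216). It still needs (+5.6,-8.3) mm, so about 10 mm more along the same diagonal. Final tip target is (0.558,-0.0615).

```bash
python3 -m inch '{"translation":[[0.2,-0.2,-0.3],[0.4,-0.4,-0.6],[0.63,-0.63,-0.9],[0.67,-0.67,-0.9],[0.67,-0.67,-0.9],[0.67,-0.67,-0.9]],"rot":[[0,0,0],[0,0,0],[0,0,0],[0,0,0],[0,0,0],[0,0,0]],"jaw":[0,0,0,0,0,0]}'; python3 -c "
from bench import r;print(r.read_state()['ee_pos'])"
```

```text
time: 6.85
ee_pos: [0.5196, -0.023, 0.0919]
eef_rot: [0.379, 0.925, -0.001, 0.003]
ft_force: [-0.4, 0.9, 0.8]
width: 0.0006
[ 0.51958557 -0.02296593  0.09194879]
```

```bash
python3 -m inch '{"translation":[[0.1,-0.1,0],[0.2,-0.2,0],[0.24,-0.24,0],[0.26,-0.26,0],[0.274,-0.274,0],[0.288,-0.288,0],[0.302,-0.302,0],[0.316,-0.316,0],[0.33,-0.33,0],[0.344,-0.344,0],[0.358,-0.36,0],[0.372,-0.375,0],[0.384,-0.386,0],[0.384,-0.386,0]],"rot":[[0,0,0],[0,0,0],[0,0,0],[0,0,0],[0,0,0],[0,0,0],[0,0,0],[0,0,0],[0,0,0],[0,0,0],[0,0,0],[0,0,0],[0,0,0],[0,0,0]],"jaw":[0,0,0,0,0,0,0,0,0,0,0,0,0,0]}'
python3 -m inch '{"translation":[[-0.1,0.1,0],[-0.3,0.3,0],[-0.6,0.6,0.3],[-0.9,0.9,0.6],[-0.98,0.98,0.9],[-0.98,0.98,0.9],[-0.98,0.98,0.9]],"rot":[[0,0,0],[0,0,0],[0,0,0],[0,0,0],[0,0,0],[0,0,0],[0,0,0]],"jaw":[0,0,0,0,0,0,0]}'
python3 look.py t3
```

```text
time: 8.25
ee_pos: [0.5582, -0.0619, 0.0919]
eef_rot: [0.379, 0.925, -0.001, 0.003]
ft_force: [0.7, -0.4, -0.3]
width: 0.0001
time: 8.95
ee_pos: [0.4599, 0.037, 0.1823]
eef_rot: [0.379, 0.926, 0.0, 0.004]
ft_force: [0.6, 0.1, -0.0]
width: 0.0003
pan [ 0.5877 -0.095 ] foot [ 0.5898 -0.0935] 0.0007504488474367969 free [ 0.5898 -0.0935  0.0348] 0.0007031758557578615 need mm [-2.0737 -1.4728] area 1030
pan now [ 0.5876 -0.0947  0.059 ] rms 0.64mm 164
9.0 [0.4597 0.0363 0.1815] [ 0.1502 -0.2756 -0.8043]
```

View pics/t3c.png

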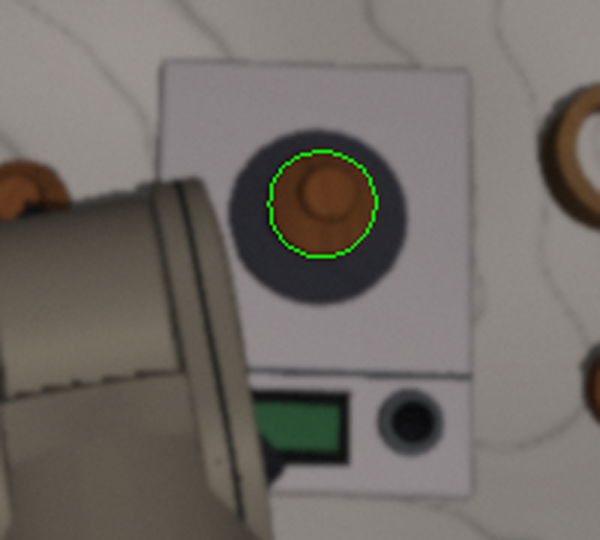

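```bash
python3 - <<'E'
from m import *
im,K,Rc,C=shot("top")
print("knob",plane([220+328/3,130+191/3],K,Rc,C,.137))
im,K,Rc,C=shot("side");cv2.imwrite("pics/s3.png",cv2.resize(im[140:230,240:380],(700,450),interpolation=2))
# predicted drum outline for hypotheses
hs=cv2.cvtColor(im,cv2.COLOR_BGR2HSV)
foot=big((hs[...,1]>105)&(hs[...,0]<22)&(hs[...,2]>30),proj([[.59,-.094,.1]],K,Rc,C)[0])
ys,xs=np.nonzero(foot);print("side foot",xs.min(),xs.max(),ys.min(),ys.max(),foot.sum())
a=np.linspace(0,2*np.pi,200)
for c in([.5877,-.095],[.5898,-.0935],[.592,-.0935]):
    P=np.vstack([np.c_[c[0]+rr*np.cos(a),c[1]+rr*np.sin(a),np.full(200,z)] for rr,z in((.035,.082),(.035,.104),(.018,.136))])
    q=proj(P,K,Rc,C);print(c,q.min(0),q.max(0))
E
```

```text
knob [[ 0.5908 -0.094 ]]
side foot 300 314 174 185 92
[0.5877, -0.095] [281.4795 153.6686] [316.1963 191.4557]
[0.5898, -0.0935] [280.2398 153.7598] [314.9422 191.5598]
[0.592, -0.0935] [279.2985 153.4507] [313.9491 191.215 ]
```

View pics/s3.png

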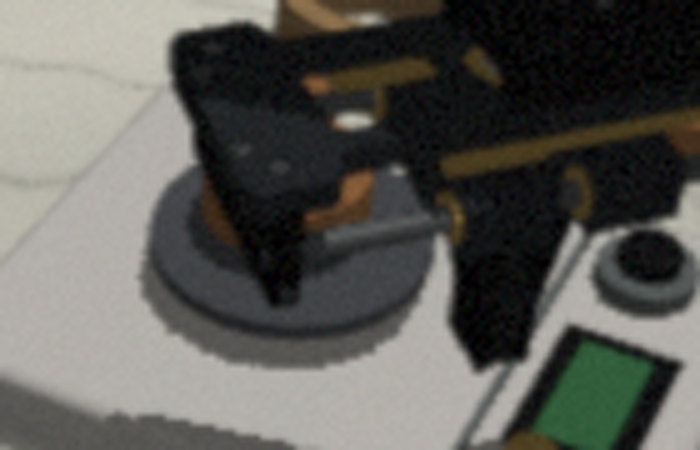

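The side view is mostly hidden by the gripper, but the foot stands upright behind it. The drum fit (2.5 mm off) and the knob check (3.3 mm off) agree, both inside 8 mm, and it has stood untouched for more than 0.4 s. Now to the key, turning the jaws along y to stay clear of the foot.

```bash
python3 -m inch '{"translation":[[0,-0.3,0],[0,-0.6,0],[-0.03,-0.98,0],[-0.03,-0.98,0],[-0.03,-0.98,0],[-0.03,-0.98,0]],"rot":[[0,0,0.1],[0,0,0.2],[0,0,0.3],[0,0,0.38],[0,0,0.38],[0,0,0.38]],"jaw":[0,0,0,0,0,0]}'
python3 -m inch '{"translation":[[0,-0.3,0],[0,-0.6,0],[-0.03,-0.98,0],[-0.03,-0.98,0],[-0.03,-0.98,0],[-0.03,-0.98,0],[-0.03,-0.98,0]],"rot":[[0,0,0.1],[0,0,0.2],[0,0,0.3],[0,0,0.37],[0,0,0.37],[0,0,0.37],[0,0,0.37]],"jaw":[0,0,0,0,0,0,0]}'
python3 -c "
from bench import r;s=r.read_state();print(s['ee_pos'],s['eef_rot'],s['joint_positions'])"
```

```text
time: 9.7
ee_pos: [0.4564, -0.0622, 0.1803]
eef_rot: [0.191, 0.982, -0.002, 0.002]
ft_force: [0.2, -0.4, 0.5]
width: 0.0009
time: 10.4
ee_pos: [0.4537, -0.159, 0.1801]
eef_rot: [-0.002, 1.0, -0.001, 0.003]
ft_force: [-0.1, 0.3, -0.5]
width: 0.0005
[ 0.45366088 -0.15903412  0.18014036] [-0.00161357  0.99999498 -0.00104752  0.00251616] [-0.70312468  0.02620668  0.97681606  1.94587262 -0.02282644  1.17572992
  1.85622627]
```

```bash
python3 -m inch '{"translation":[[0,-0.02,-0.4],[0,-0.02,-0.75],[0,-0.02,-0.95],[0,-0.02,-1.0],[0,-0.02,-1.0],[0,-0.02,-1.0]],"rot":[[0,0,0],[0,0,0],[0,0,0],[0,0,0],[0,0,0],[0,0,0]],"jaw":[0,0,0,0,0,0]}'
python3 -m inch '{"translation":[[0,0,-0.03],[0,0,-0.05],[0,0,-0.07],[0,0,-0.09],[0,0,-0.11],[0,0,-0.12],[0,0,-0.13],[0,0,-0.13]],"rot":[[0,0,0],[0,0,0],[0,0,0],[0,0,0],[0,0,0],[0,0,0],[0,0,0],[0,0,0]],"jaw":[0,0,0,0,0,0,0,0]}'
python3 - <<'E'
from m import *
s=r.read_state();print(s['ee_pos'],s["ft_force"])
E
python3 -m inch '{"translation":[[0,0,-0.01],[0,0,-0.02],[0,0,-0.03],[0,0,-0.03]],"rot":[[0,0,0],[0,0,0],[0,0,0],[0,0,0]],"jaw":[0,0,0,0]}'
```

```text
time: 11.0
ee_pos: [0.4545, -0.161, 0.0812]
eef_rot: [-0.002, 1.0, -0.001, 0.003]
ft_force: [-0.4, 0.2, 0.0]
width: -0.0
time: 11.8
ee_pos: [0.4559, -0.1611, 0.0714]
eef_rot: [-0.001, 1.0, 0.0, 0.004]
ft_force: [-16.9, 7.3, 59.3]
width: 0.0009
[ 0.4559 -0.1611  0.0714] [-16.9282   7.2587  59.2534]
time: 12.2
ee_pos: [0.4561, -0.1611, 0.0713]
eef_rot: [-0.001, 1.0, 0.002, 0.004]
ft_force: [-22.6, 8.5, 63.4]
width: 0.0006
```

63 N at TCP z 0.071 is a hard stop, higher than expected. I'll back off and check what it is touching.

```bash
python3 -m inch '{"translation":[[0,0,0.01],[0,0,0.01]],"rot":[[0,0,0],[0,0,0]],"jaw":[0,0]}'
python3 -m inch '{"translation":[[0,0,0.02],[0,0,0.02]],"rot":[[0,0,0],[0,0,0]],"jaw":[0,0]}'
python3 -m inch '{"translation":[[0,0,0.02],[0,0,0.02]],"rot":[[0,0,0],[0,0,0]],"jaw":[0,0]}'
python3 -m inch '{"translation":[[0,0,0.02],[0,0,0.02]],"rot":[[0,0,0],[0,0,0]],"jaw":[0,0]}'
python3 - <<'E'
from m import *
im,K,Rc,C=shot("side");a=cv2.resize(im[130:250,290:430],(560,480),interpolation=2)
cv2.imwrite("pics/s4.png",a)
E
```

```text
time: 12.4
ee_pos: [0.4559, -0.1612, 0.0728]
eef_rot: [-0.001, 1.0, 0.003, 0.003]
ft_force: [-0.1, 0.7, 3.9]
width: 0.0003
time: 12.6
ee_pos: [0.4558, -0.1612, 0.075]
eef_rot: [-0.001, 1.0, 0.003, 0.003]
ft_force: [1.2, 0.5, 3.0]
width: 0.0004
time: 12.8
ee_pos: [0.4558, -0.1612, 0.0771]
eef_rot: [-0.001, 1.0, 0.003, 0.003]
ft_force: [1.0, -0.3, 2.8]
width: 0.0003
time: 13.0
ee_pos: [0.4555, -0.1612, 0.079]
eef_rot: [-0.001, 1.0, 0.003, 0.003]
ft_force: [0.2, -0.9, -0.1]
width: 0.0006
```

View pics/s4.png

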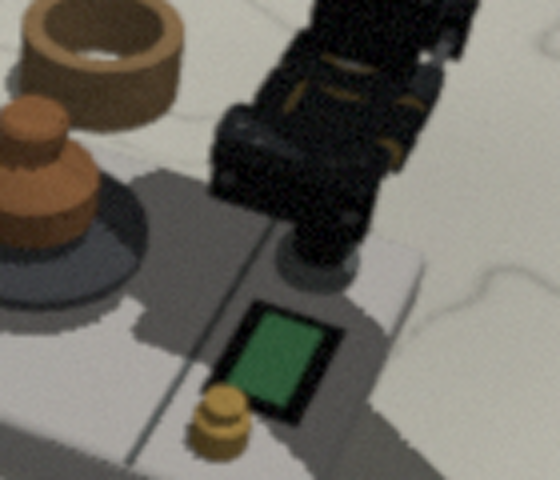

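The spring profile is clear: about 4 N at 0.0728, 2.8 N at 0.077 and 0 N at 0.079. So the key top is at tip height 0.067 and bottoms 6 mm below that. The press was full, just harder than intended at the end-stop. The picture shows the finger over the key ring at (317,260), the foot upright at left, and the weight unmoved. Retreat and final check.

```bash
python3 -m inch '{"translation":[[0,0,0.2],[0,0,0.5],[0,0,0.9],[-0.3,-0.3,0.98],[-0.3,-0.9,0.98],[-0.3,-0.9,0.98],[-0.3,-0.9,0.98],[-0.3,-0.9,0.98]],"rot":[[0,0,0],[0,0,0],[0,0,0],[0,0,0],[0,0,0],[0,0,0],[0,0,0],[0,0,0]],"jaw":[0,0,0,0,0,0,0,0]}'
python3 look.py t4
python3 - <<'E'
from m import *
a=cv2.resize(cv2.imread("pics/t4.png")[100:320,190:480],(580,440));b=cv2.imread("pics/t4.png");c=cv2.imread("pics/top0.png")
for n,(x,y,h) in dict(spare_a=(227,200,18),weight=(287,268,8)).items():
    f=lambda i:[float(np.round(v.mean(),1)) for v in np.nonzero(cv2.cvtColor(i[y-h:y+h,x-h:x+h],cv2.COLOR_BGR2HSV)[...,1]>105)]
    print(n,f(c),f(b))
cv2.imwrite("pics/t4v.png",a)
E
```

```text
time: 13.85
ee_pos: [0.4252, -0.2506, 0.1764]
eef_rot: [-0.001, 1.0, 0.003, 0.002]
ft_force: [0.2, 0.8, -0.7]
width: 0.0002
pan [ 0.5877 -0.095 ] foot [ 0.5897 -0.0935] 0.0007510931306394321 free [ 0.5897 -0.0935  0.0348] 0.0007046272932401107 need mm [-1.9857 -1.4676] area 1030
pan now [ 0.5878 -0.0945  0.0587] rms 0.70mm 164
13.9 [ 0.4254 -0.2501  0.1763] [ 0.0637  0.4801 -0.0398]
spare_a [17.6, 17.6] [17.6, 17.6]
weight [7.9, 7.5] [7.8, 7.5]
```

View pics/t4v.png

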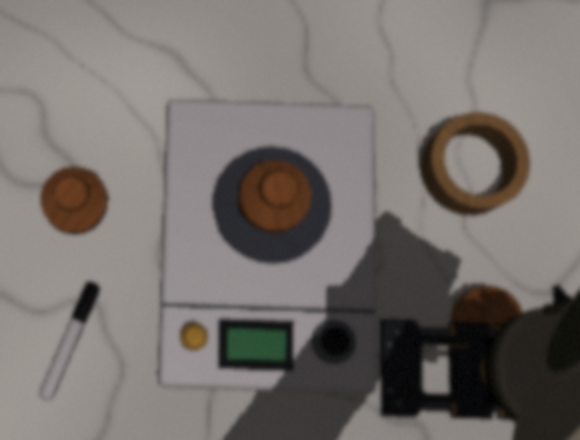

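The foot is centred at (275,195), the key is up at (335,340), and everything else is in place. The gripper hangs free well above the bench. Handing in.

```bash
python3 -c "
from bench import r;print(r.close_job())"
```

```text
the job is handed in; nothing more can be done
None
```

The foot now stands near the middle of the pan, and I pressed the key fully, released it and handed the job in. No verdict was reported.

- **Nudging:** I made two slow diagonal pushes with the closed fingertips at the drum's lower end, 24 mm and then about 10 mm. I retracted and looked after each one.
- **Centring check:** After the key press the top-camera drum fit puts the foot 2.5 mm from the pan's centre. A check on the knob before the press gave 3.3 mm. Both are inside the 8 mm limit. I stopped there, so the margin is a few millimetres uneven.
- **Key press:** The key's top was about 9 mm higher than I had triangulated, so I drove it into its end-stop. The wrist read about 63 N, under the 120 N limit but far more than the 5 N needed. That load went through the fingertips, and I don't know whether it counts against the 40 N limit for the arm and gripper body. On release the spring force fell to zero over about 6 mm, which fits full travel, and the key looks up again.
- **Other things:** Spare_a and the weight measure as unmoved. The marker and tape look unmoved in the last picture. Spare_b was partly hidden by the gripper there, and nothing touched it that I could see. The robot was clear of everything at hand-in, at about 14 s.

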